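Clear a sprung tool-chest lid and hold it just below balance

TASK

The lid spring of the tool chest is about to be adjusted. Take the capped tube out of the cup on top of the lid, stand it fully down in the free end hole of the tube rack and let go of it. Then raise the lid clearly past its balance point, ease it back to just below that point (about 5 to 12 degrees below), and finish with the gripper still holding the lid there; leave the other tubes, the wooden block and the screwdriver alone.

Things in the scene. Friction and masses are not known exactly. Their poses are not given: they have to be found in the camera images.
- lid (a joint): Lid angle, rad: 0 closed (level), grows as the front (robot side) edge rises, stop at 1.35. Grey plate 290 x 186 x 10 mm, hinged along the chest's far top edge. With the tube off, weight and hinge spring balance at 0.90 rad (52 degrees): below that it falls shut, above it the spring lifts it to the stop. Net force at the handle is small, under 2 N; lightly damped.
- lid_hinge (a point): Point on the lid's hinge line, mid-width, 115 mm above the bench. Does not move with the lid. Its axes are those of the chest: x from the chest's front to its hinge side, y along the hinge line, z up.
- pull (a point): Steel D handle on the lid's front edge, moves with the lid. Origin: centre of its round bar (12 mm thick, 130 mm long between two side arms), 234 mm from the hinge line, in the lid's plane. y along the bar, x from bar to hinge. Lid closed: bar level, 115 mm above the bench, 42 mm free between bar and lid edge, nothing below. The bar can turn in a pinch.
- chest: Black open box, 180 (x) x 280 (y) x 110 mm high, fixed to the bench, its front (-x side) towards the robot. Origin at the centre of its underside. Hinge line is 90 mm along +x and 115 mm up.
- tube_mid (a point): Centre (half-way up) of the tube to move: upright aluminium cylinder, 24 mm diameter, 110 mm tall, black cap at its top, about 60 g; z along the tube. It starts loose in the cup on the lid, its bottom 124 mm above the bench; the cup is a black block 50 x 50 x 26 mm high mid-lid with a 27 mm hole 22 mm deep.
- rack_hole0 (a point): Mouth centre of the free hole of the wooden tube rack, 45 mm above the bench. Hole 27 mm wide, 40 mm deep. The rack is a fixed block 60 (x) x 155 (y) x 45 mm with three holes 50 mm apart along its y; this one is at its -y end, the others hold tubes. Axes are the rack's. A fully seated tube has its centre 15 mm above this point.
- tube_b_mid (a point): Centre (half-way up) of a like tube standing in the rack's middle hole; to be left alone.
- tube_c_mid (a point): Centre (half-way up) of a like tube standing in the rack's far (+y) end hole; to be left alone.
- block: Loose pale wooden block 70 x 70 x 75 mm high, origin under its centre; to be left alone.
- driver: Loose screwdriver lying on the bench on the side of the chest away from the rack, about 200 mm long; to be left alone.
Things that resemble listed ones, but are neither listed nor needed, are in the scene too. What is shaped like the part that bears tube_mid but orange is not meant.

How it is judged (in metres and radians):
On the way, in this order (a step that is already met when the one before it is completed fails the run):
1. the tube stands fully down in the rack's free hole, released (horizontal distance between tube_mid and rack_hole0 below 0.006 m and z of tube_mid in the frame of rack_hole0 below 0.019 m and angle between tube_mid's own z axis and vertical below 0.12 rad and contact force between the fingers and tube below 0.1 N), for 0.2 s.
2. the lid has been raised past its balance point (value of joint lid above 0.95 rad), for 0.1 s.
At the end, for the whole second after the job is handed in: The tube stands upright and fully down in the rack's free hole (within 4 mm of full depth), untouched; the lid is still, between 0.65 and 0.87 rad, that is just below its balance point of 0.90 rad, and the fingers are holding it (horizontal distance between tube_mid and rack_hole0 below 0.006 m and z of tube_mid in the frame of rack_hole0 below 0.019 m and angle between tube_mid's own z axis and vertical below 0.12 rad and contact force between the arm and tube below 0.1 N and value of joint lid between 0.65 and 0.87 rad and velocity of joint lid between -0.06 and 0.06 rad/s and contact force between the fingers and lid above 0.1 N); the arm keeps its last pose, push and grip.
It fails at once if a tube in the rack, the wooden block or the screwdriver is moved by more than 25 mm (distance of any of tube_b_mid, tube_c_mid, block, driver from where it was at the start of the episode above 0.025 m).
It also fails if it takes over 64 s, if anything falls off the work surface, if the arm or the gripper's body presses on something with over 40 N, if the wrist force passes 120 N, or if a joint passes its speed limit or range.

ROBOT

A 6-joint arm with a two-finger parallel gripper is mounted at the origin on the work surface. World frame = base frame: x ahead of the robot, y to its left, z up, the work surface at z = 0. Lengths are in mm, angles in rad, forces in N, time in s.
With the tool pointing down it reaches from about 350 to 875 mm from the base axis. Payload 4.2 kg.
Tool frame: the origin (TCP) lies between the finger pads; the fingertips stand 11 mm ahead of it and the grasp point (between the pads) lies 8 mm behind it (bot.tcp_to_tips is the distance from the TCP to the fingertips, in mm); z points along the fingers, y is the line along which they close (so a half turn about z gives the same grasp; the last joint's range is limited). The gripper opens to 87 mm and grips with 3 to 60 N. Pads are 19 mm wide; open, the fingers measure 117 mm over their backs; the gripper's body (75 mm by 190 mm) begins 51 mm behind the grasp point.
Start: joints at [-0.912, 0.385, 0.008, 0, -1.194, -0.259], TCP at [243.284, -575.684, 233.55] pointing down, gripper open.
Joint ranges: [-3.14, 3.14], [-1.21, 2.06], [-1.07, 1.41], [-3.16, 2.05], [-2.99, -0.16], [-3.1, 3.1]. Speed limits (rad/s): [2.79, 2.79, 3.14, 3.14, 3.14, 3.14].

INTERFACE

Orientations are given as a unit quaternion [x, y, z, w].
In Python, from cell import bot, optics gives the robot as it stands.
- The arm moves only by the tool jog_arm, never from a script. Its argument "steps" is a list of rows, each an object with "gripper": the closure, from -1 (fully open) to 1 (shut); "offset": the shift along the tool's x, y, z in cm, a list of three; "twist": the turn, a rotation vector about the tool's x, y, z in rad, a list of three. In form: [{"gripper": gripper, "offset": [dx, dy, dz], "twist": [rx, ry, rz]}, ...]. A call has 1 to 20 rows; each row is the pose to reach, as a shift and turn from the pose commanded when the call began, along the tool's axes at that moment; what a row does not reach only later rows make up. A row lasts 1/8 s, in which the tool goes at most 62.5 mm and 10.7 degrees, less where a joint would pass 70% of its speed; a pose out of reach is approached as far as the arm can. A call with a gripper value outside its range is refused whole. The fingers move at their own pace and stop on an object; the grip force is fixed at half the most. Time passes only in rows, so rows that repeat a pose let the fingers close. It gives the time, the measured TCP pose, the force, the opening and the grip force at its end, in the units of the state.
- bot.state(): the state, without advancing time (a new reading comes with each control period).
- optics.capture(name): name is "side" or "top"; returns a dict with "img" (480x640x3 uint8, blue, green, red), "fx", "fy", "cx", "cy" (pixels), "D" ([k1, k2, p1, p2, k3] as OpenCV has them; the pictures are not rectified), "R" (3x3) and "t" (3): a world point X has camera coordinates R X + t. Camera axes: x right, y down, z forward; pixel columns grow to the right and rows downward; lengths in mm; the calibration is good to about 2 mm. A picture is of the moment at which its call begins. There is no depth.
- bot.hand_in(): hands the job in; it is judged then, once.
The state is a dict: "time": time; "q": joint angles; "qd": joint speeds; "joint_torque": joint torques, N m; "ee_pos": TCP position; "tcp_rot": TCP orientation; "force": force on the tool from outside, world axes, zero at the start; "ft_torque": the same for the moment, N m; "width": opening from 0.0 (shut) to 1.0 (fully open); "gripper_force": force on a finger pad.
Only numpy, scipy, OpenCV 4.12 (cv2) and the standard library are available. Lean on these libraries where they do the work, as an engineer would, in place of code of your own. Each camera call takes 0.05 s, during which the arm holds its last target. There are 200 camera calls.

## Working session

There is one attempt and no reset: what is moved stays moved. The work goes in short steps, Python scripts to look and compute and a tool call to move; the robot and the scene stay as the last step left them, time stands still between calls to the robot, and variables do not carry over. Pictures are saved under pics/ and viewed, at most 10 in all, crops included, and the job is handed in when it is done.

Besides the shell and the picture viewer there is one more tool, called after "Request:" as name([rows], argument=value, ...), one row to a line, values as JSON. jog_arm: Moves the arm, as the interface text tells. Its arguments: {"type":"object","properties":{"steps":{"type":"array"}},"required":["steps"]}

```bash
mkdir -p pics; ls; python3 - <<'E'
from cell import bot, optics
import cv2,json
for n in("side","top"):
    c=optics.capture(n); cv2.imwrite(f"pics/{n}0.png",c["img"])
    print(n,{k:(v if not hasattr(v,'tolist') else v.tolist()) for k,v in c.items() if k!="img"})
print(bot.state())
E
```

```text
pics
side {'fx': 512.6712354949597, 'fy': 512.6712354949597, 'cx': 321.01088195997374, 'cy': 244.81558243927086, 'D': [-0.043822024524605506, 0.0, 0.0, 0.0, 0.0], 'R': [[0.9748397266887107, -0.22285569251437226, -0.004779914582851199], [-0.11105907107634332, -0.4669908340129336, -0.8772601915506962], [0.19327025120576502, 0.8557189382395625, -0.4799913631900226]], 't': [-606.8093981747523, 154.94296543131347, 977.4014866946042]}
top {'fx': 624.5413251242122, 'fy': 624.5413251242122, 'cx': 310.6498212862123, 'cy': 251.47446552089798, 'D': [-0.10203800268445515, 0.0, 0.0, 0.0, 0.0], 'R': [[0.014990693373669192, -0.9998817039233958, -0.0034434388949127056], [-0.9993401873433893, -0.014868452940419228, -0.0331378796490991], [0.03308276095878743, 0.003937926663220787, -0.9994448577390044]], 't': [-67.51771322731388, 591.6937812373264, 1420.163393597631]}
{'time': 0.1, 'q': array([-9.12392016e-01,  3.85482689e-01,  6.77980873e-03, -4.52961077e-04,
       -1.19400996e+00, -2.58591898e-01]), 'qd': array([-3.28586711e-05, -2.40934163e-04,  3.14527198e-03,  3.44586874e-03,
        7.39483699e-04, -2.85386459e-04]), 'joint_torque': array([-3.72531340e-04, -3.91689491e+01,  1.87935412e+01,  4.23190311e+00,
        1.34506042e-02, -7.88112743e-05]), 'ee_pos': array([ 243.09481335, -575.22755756,  232.57125738]), 'tcp_rot': array([-1.98495441e-01,  9.80101320e-01,  9.52458518e-04, -2.35354290e-04]), 'force': array([-0.03696787, -0.23222941,  1.59527298]), 'ft_torque': array([ 0.01067298, -0.00779888,  0.03541586]), 'gripper_force': 0.0, 'width': 0.9961747272268701}
```

View pics/side0.png

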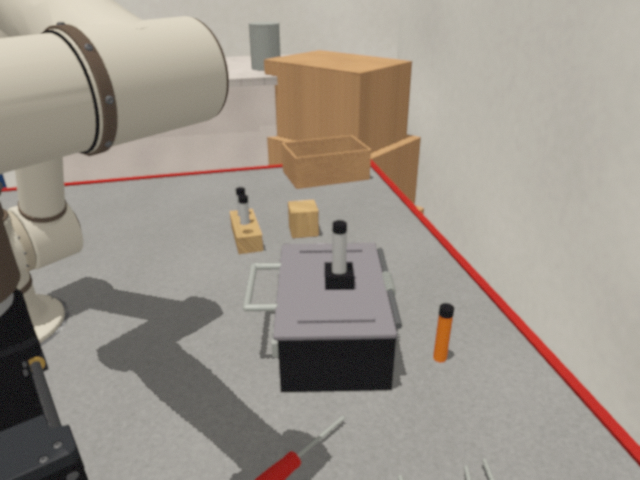

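View pics/top0.png

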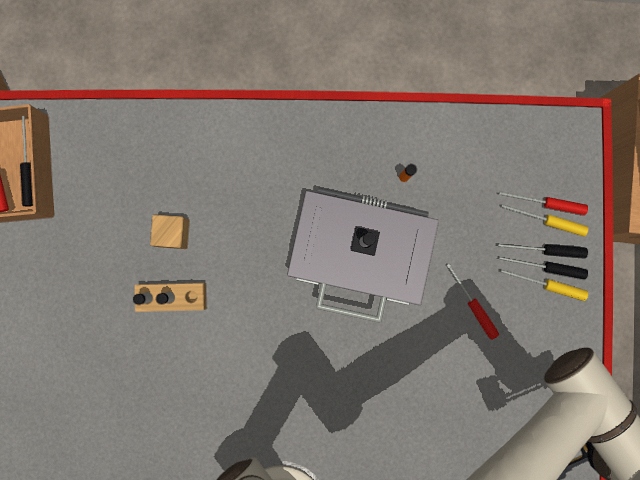

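The side view shows the capped aluminium tube in the black lid cup at (340,250), the orange decoy at (444,335) and the handle at (262,287). The top view shows:
- cup at (365,241)
- handle bar at about (350,315)
- rack with tubes at (139,298) and (162,298), free hole at (191,297)
- block at (169,231)
- loose screwdriver at (475,305)
- decoy tube at (407,172)

The candidates for the tube are the silver one in the lid cup (365,241), the orange one (407,172) and the two rack tubes. Only the first stands in the cup on the lid. The free hole is the rack's right (-y) end in the top view.

```bash
cat > h.py <<'E'
import numpy as np, cv2
from cell import bot, optics
def ray(c,uv):
    K=np.array([[c["fx"],0,c["cx"]],[0,c["fy"],c["cy"]],[0,0,1]])
    p=cv2.undistortPoints(np.array(uv,float).reshape(-1,1,2),K,np.array(c["D"])).reshape(-1,2)
    R=np.array(c["R"]);d=np.c_[p,np.ones(len(p))]@R
    return -R.T@np.array(c["t"]),d
def onz(c,uv,z):
    o,d=ray(c,uv); return o+d*((z-o[2])/d[:,2])[:,None]
def two(c1,u1,c2,u2):
    o1,d1=ray(c1,u1);o2,d2=ray(c2,u2);d1=d1[0]/np.linalg.norm(d1);d2=d2[0]/np.linalg.norm(d2)
    s=np.linalg.lstsq(np.c_[d1,-d2],o2-o1,rcond=None)[0];a=o1+s[0]*d1;b=o2+s[1]*d2
    return (a+b)/2,np.linalg.norm(a-b)
def proj(c,P):
    K=np.array([[c["fx"],0,c["cx"]],[0,c["fy"],c["cy"]],[0,0,1]])
    return cv2.projectPoints(np.array(P,float).reshape(-1,1,3),cv2.Rodrigues(np.array(c["R"]))[0],np.array(c["t"]),K,np.array(c["D"]))[0].reshape(-1,2)
E
python3 - <<'E'
from h import *
np.set_printoptions(precision=1,suppress=True)
t=optics.capture("top");s=optics.capture("side");im=t["img"]
b=im.astype(int)
for p in [(340,215),(365,241),(365,300),(330,262),(191,297),(150,308),(250,300),(372,316)]: print(p,im[p[1],p[0]])
# lid
hsv=cv2.cvtColor(im,cv2.COLOR_BGR2HSV)
roi=np.zeros(im.shape[:2],np.uint8);roi[180:310,280:445]=1
lid=(((b[...,2]-b[...,1])>4)&(b[...,2]>110)&(roi>0)).astype(np.uint8)
lid=cv2.morphologyEx(lid,cv2.MORPH_OPEN,np.ones((3,3)))
c=max(cv2.findContours(lid,0,1)[0],key=cv2.contourArea);r=cv2.minAreaRect(c);bx=cv2.boxPoints(r)
P=onz(t,bx,120);print("lid px",bx,"\n",P,np.linalg.norm(P-np.roll(P,1,0),axis=1),P.mean(0))
# rack
wood=((b[...,2]-b[...,0])>40).astype(np.uint8)
w2=wood.copy();w2[:,:125]=0;w2[:,215:]=0;w2[:270]=0;w2[320:]=0
c=cv2.convexHull(np.vstack(cv2.findContours(w2,0,1)[0]));r=cv2.minAreaRect(c);bx=cv2.boxPoints(r);P=onz(t,bx,45)
print("rack",bx,"\n",P,np.linalg.norm(P-np.roll(P,1,0),axis=1),P.mean(0))
A=cv2.resize(im[185:325,275:450],None,fx=4,fy=4,interpolation=2)
B=cv2.resize(im[270:325,120:220],None,fx=4,fy=4,interpolation=2)
C=cv2.resize(s["img"][210:330,225:405],None,fx=3,fy=3,interpolation=2)
cv2.imwrite("pics/cropA.png",A)
D=np.zeros((600,560,3),np.uint8);D[:220,:400]=B;D[225:585,:540]=C
cv2.imwrite("pics/cropB.png",D)
E
```

```text
(340, 215) [145 142 149]
(365, 241) [54 52 53]
(365, 300) [125 130 131]
(330, 262) [154 151 158]
(191, 297) [ 97 153 196]
(150, 308) [101 156 199]
(250, 300) [127 132 133]
(372, 316) [123 131 129]
lid px [[287.  275.2]
 [305.8 190.3]
 [439.  219.9]
 [420.2 304.8]] 
 [[ 538.1   -9.8  120. ]
 [ 718.7  -46.9  120. ]
 [ 660.2 -330.8  120. ]
 [ 479.6 -292.2  120. ]] [288.4 184.4 289.9 184.6] [ 599.2 -170.   120. ]
rack [[133.9 284.2]
 [205.  282.3]
 [205.7 309.7]
 [134.6 311.6]] 
 [[512.  337.8  45. ]
 [519.  176.6  45. ]
 [457.8 173.8  45. ]
 [450.4 334.9  45. ]] [ 61.6 161.4  61.3 161.3] [484.8 255.8  45. ]
```

View pics/cropA.png

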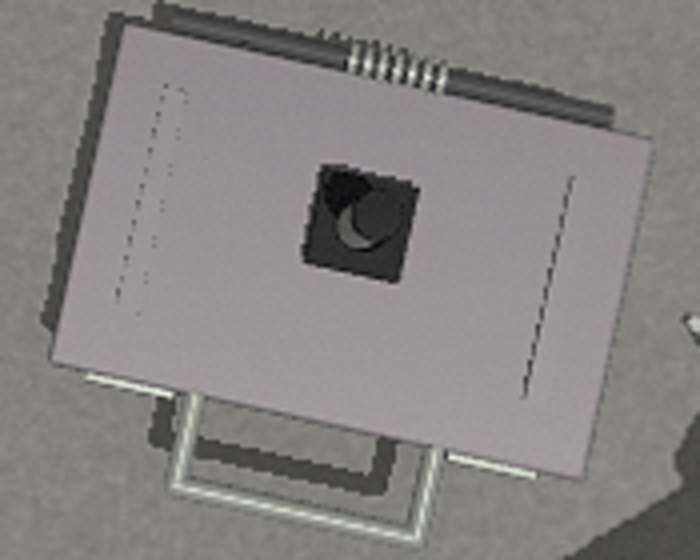

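View pics/cropB.png

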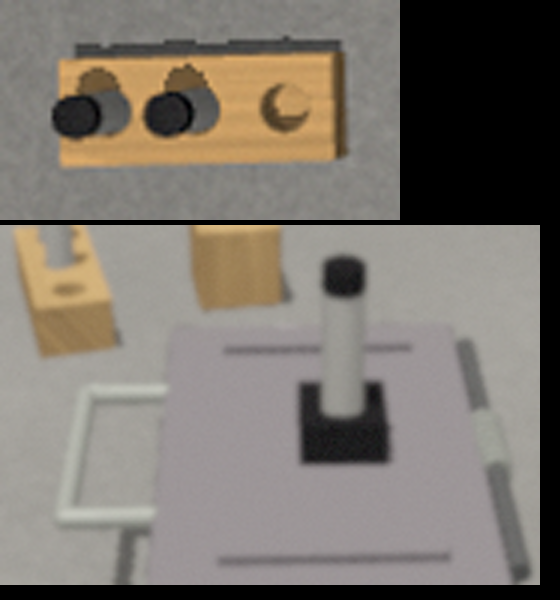

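Crops confirm the silver tube in the black cup, with its cap at top px (369,239) and the cup centre at (365,241). The free hole is at (191,297). The bar ends are at (319,307) and (379,319).

```bash
cat >> h.py <<'E'
from scipy.spatial.transform import Rotation as Ro
np.set_printoptions(precision=2,suppress=True)
def plan(tgt,ydeg,pos,quat):
    """tool-down target, tool y at ydeg in world, z down -> offset cm, twist; from commanded pose pos,quat"""
    y=np.array([np.cos(np.radians(ydeg)),np.sin(np.radians(ydeg)),0]);z=np.array([0,0,-1.]);
    G=Ro.from_matrix(np.c_[np.cross(y,z),y,z]);R=Ro.from_quat(quat)
    print("offset",R.inv().apply(np.array(tgt)-pos)/10,"twist",(R.inv()*G).as_rotvec(),"quat",G.as_quat())
E
python3 - <<'E'
from h import *
t=optics.capture("top");s=optics.capture("side")
u=lambda x,y,x0,y0,k:((x+.5)/k-.5+x0,(y+.5)/k-.5+y0)
cap=u(380,213,275,185,4);cup=u(361,223,275,185,4);hole=u(285,107,120,270,4)
b1=u(178,488,275,185,4);b2=u(415,537,275,185,4)
scap=u(344,262-225,225,210,3);shole=u(70,289-225,225,210,3)
sb1=u(88,390-225,225,210,3);sb2=u(63,517-225,225,210,3)
print("cap@234",onz(t,[cap],234),onz(s,[scap],234),two(t,cap,s,scap))
print("cup@146",onz(t,[cup],146))
print("hole@45",onz(t,[hole],45),onz(s,[shole],45),two(t,hole,s,shole))
B=onz(t,[b1,b2],115);print("bar",B,B.mean(0),np.linalg.norm(B[0]-B[1]),onz(s,[sb1,sb2],115))
a=-0.203;L=np.array([599.2,-170]);ex=np.array([np.cos(a),np.sin(a)])
# hinge = lid front edge+... bar-to-edge 42+6 => front edge 186 from hinge line => lid centre 93 from hinge
print("hinge from lid",L+93*ex,"bar from lid",L-141*ex)
# tubes b,c tops @115 and block
E
```

```text
cap@234 [[ 613.2  -173.13  234.  ]] [[ 614.37 -174.35  234.  ]] (array([ 613.91, -173.34,  233.52]), np.float64(1.4002001030168123))
cup@146 [[ 612.82 -171.28  146.  ]]
hole@45 [[486.92 207.79  45.  ]] [[489.92 201.37  45.  ]] (array([488.57, 208.24,  41.71]), np.float64(3.5899170222661714))
bar [[ 472.66  -78.77  115.  ]
 [ 448.5  -204.62  115.  ]] [ 460.58 -141.7   115.  ] 128.14358546015487 [[ 478.15  -76.71  115.  ]
 [ 450.02 -207.59  115.  ]]
hinge from lid [ 690.29 -188.75] bar from lid [ 461.1  -141.57]
```

```bash
python3 - <<'E'
from h import *
q=[-0.1985,0.9801,0,0];p=np.array([243.284,-575.684,233.55])
plan([613.3,-173.2,290],182.5,p,q)
E
```

```text
offset [-49.75  22.68  -5.64] twist [-0.    0.   -1.21] quat [ 0.72 -0.69  0.    0.  ]
```

Request:
jog_arm([
  {"gripper": -1,"offset": [0,0,-5.64],"twist": [0,0,0]},
  {"gripper": -1,"offset": [-49.75,22.68,-5.64],"twist": [0,0,-1.21]},
  {"gripper": -1,"offset": [-49.75,22.68,-5.64],"twist": [0,0,-1.21]},
  {"gripper": -1,"offset": [-49.75,22.68,-5.64],"twist": [0,0,-1.21]},
  {"gripper": -1,"offset": [-49.75,22.68,-5.64],"twist": [0,0,-1.21]},
  {"gripper": -1,"offset": [-49.75,22.68,-5.64],"twist": [0,0,-1.21]},
  {"gripper": -1,"offset": [-49.75,22.68,-5.64],"twist": [0,0,-1.21]},
  {"gripper": -1,"offset": [-49.75,22.68,-5.64],"twist": [0,0,-1.21]},
  {"gripper": -1,"offset": [-49.75,22.68,-5.64],"twist": [0,0,-1.21]},
  {"gripper": -1,"offset": [-49.75,22.68,-5.64],"twist": [0,0,-1.21]},
  {"gripper": -1,"offset": [-49.75,22.68,-5.64],"twist": [0,0,-1.21]},
  {"gripper": -1,"offset": [-49.75,22.68,-5.64],"twist": [0,0,-1.21]},
  {"gripper": -1,"offset": [-49.75,22.68,-5.64],"twist": [0,0,-1.21]},
  {"gripper": -1,"offset": [-49.75,22.68,-5.64],"twist": [0,0,-1.21]},
])

```text
time: 2.05
ee_pos: [612.7, -174.1, 290.4]
tcp_rot: [0.72, -0.694, 0.0, -0.0]
force: [1.3, -0.4, -0.1]
width: 1.004
gripper_force: 0.0
```

Request:
jog_arm([
  {"gripper": -1,"offset": [0,0,5],"twist": [0,0,0]},
  {"gripper": -1,"offset": [0,0,8],"twist": [0,0,0]},
  {"gripper": -1,"offset": [0,0,9.8],"twist": [0,0,0]},
  {"gripper": -1,"offset": [0,0,9.8],"twist": [0,0,0]},
])

```text
time: 2.55
ee_pos: [612.0, -173.7, 190.6]
tcp_rot: [0.72, -0.694, -0.001, 0.001]
force: [0.2, -0.9, -0.6]
width: 1.0
gripper_force: 0.0
```

```bash
python3 - <<'E'
from h import *
s=bot.state();print(s["ee_pos"],s["force"])
t=optics.capture("top");c=optics.capture("side")
A=cv2.resize(t["img"][190:310,290:440],None,fx=3,fy=3);B=cv2.resize(c["img"][160:320,240:440],None,fx=2.25,fy=2.25)
cv2.imwrite("pics/g1.png",np.hstack([A,cv2.resize(B[:360],(300,240)).repeat(1,0) if 0 else cv2.resize(B,(350,360))]))
E
```

```text
[ 612.05 -173.66  190.56] [ 0.2  -0.91 -0.57]
```

View pics/g1.png

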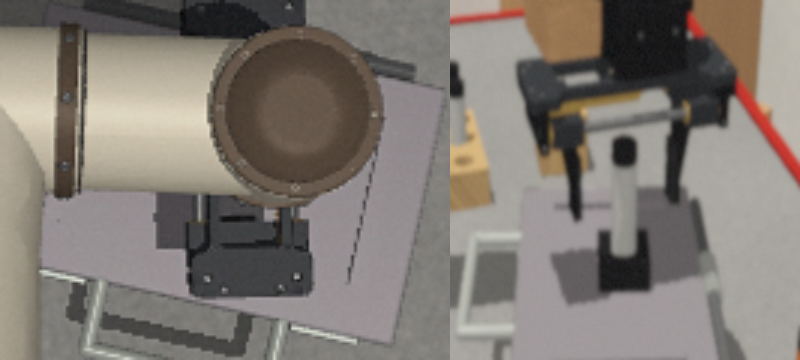

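The open fingers straddle the tube at side crop (623,200), with the cap below the body. I'll close, lift, and check the grip.

Request:
jog_arm([
  {"gripper": 1,"offset": [0,0,0],"twist": [0,0,0]},
  {"gripper": 1,"offset": [0,0,0],"twist": [0,0,0]},
  {"gripper": 1,"offset": [0,0,0],"twist": [0,0,0]},
  {"gripper": 1,"offset": [0,0,0],"twist": [0,0,0]},
  {"gripper": 1,"offset": [0,0,0],"twist": [0,0,0]},
  {"gripper": 1,"offset": [0,0,0],"twist": [0,0,0]},
])

```text
time: 3.4
ee_pos: [613.3, -173.1, 191.9]
tcp_rot: [0.721, -0.693, -0.0, 0.0]
force: [0.7, 0.3, 0.2]
width: 0.404
gripper_force: 0.0
```

Request:
jog_arm([
  {"gripper": 1,"offset": [0,0,0],"twist": [0,0,0]},
  {"gripper": 1,"offset": [0,0,0],"twist": [0,0,0]},
  {"gripper": 1,"offset": [0,0,0],"twist": [0,0,0]},
  {"gripper": 1,"offset": [0,0,0],"twist": [0,0,0]},
])

```text
time: 3.9
ee_pos: [613.3, -173.1, 191.9]
tcp_rot: [0.721, -0.693, -0.0, 0.0]
force: [-0.1, 0.1, 0.2]
width: 0.27
gripper_force: 30.0
```

```bash
python3 - <<'E'
from h import *
p=np.array([613.3,-173.2,192]);q=bot.state()["tcp_rot"]
plan([613.3,-173.2,262],182.5,p,q);plan([487,208.3,202],182.5,p,q);plan([487,208.3,143],182.5,p,q)
E
```

```text
offset [-0.  0. -7.] twist [ 0.  0. -0.] quat [ 0.72 -0.69  0.    0.  ]
offset [-38.61  11.13  -1.  ] twist [ 0.  0. -0.] quat [ 0.72 -0.69  0.    0.  ]
offset [-38.61  11.13   4.9 ] twist [ 0.  0. -0.] quat [ 0.72 -0.69  0.    0.  ]
```

Request:
jog_arm([
  {"gripper": 1,"offset": [0,0,-1],"twist": [0,0,0]},
  {"gripper": 1,"offset": [0,0,-3],"twist": [0,0,0]},
  {"gripper": 1,"offset": [0,0,-5],"twist": [0,0,0]},
  {"gripper": 1,"offset": [0,0,-7],"twist": [0,0,0]},
  {"gripper": 1,"offset": [-3,0.9,-7],"twist": [0,0,0]},
  {"gripper": 1,"offset": [-7,2,-7],"twist": [0,0,0]},
  {"gripper": 1,"offset": [-12,3.5,-6],"twist": [0,0,0]},
  {"gripper": 1,"offset": [-17,4.9,-5],"twist": [0,0,0]},
  {"gripper": 1,"offset": [-22,6.3,-4],"twist": [0,0,0]},
  {"gripper": 1,"offset": [-27,7.8,-3],"twist": [0,0,0]},
  {"gripper": 1,"offset": [-32,9.2,-2],"twist": [0,0,0]},
  {"gripper": 1,"offset": [-36,10.4,-1],"twist": [0,0,0]},
  {"gripper": 1,"offset": [-38,10.9,0],"twist": [0,0,0]},
  {"gripper": 1,"offset": [-38.6,11.1,2],"twist": [0,0,0]},
  {"gripper": 1,"offset": [-38.6,11.1,4],"twist": [0,0,0]},
  {"gripper": 1,"offset": [-38.6,11.1,5.5],"twist": [0,0,0]},
  {"gripper": 1,"offset": [-38.6,11.1,5.5],"twist": [0,0,0]},
  {"gripper": 1,"offset": [-38.6,11.1,5.5],"twist": [0,0,0]},
])

```text
time: 6.15
ee_pos: [488.0, 208.4, 137.8]
tcp_rot: [0.721, -0.693, 0.0, -0.001]
force: [0.9, 0.9, -0.8]
width: 0.269
gripper_force: 30.0
```

```bash
python3 - <<'E'
from h import *
s=bot.state();print(s["ee_pos"],s["force"],s["width"])
t=optics.capture("top");c=optics.capture("side")
A=cv2.resize(t["img"][250:330,110:230],None,fx=4,fy=4,interpolation=2);B=cv2.resize(c["img"][160:270,200:300],None,fx=3.2,fy=3.2,interpolation=2)[:320]
B=np.vstack([B,np.zeros((max(0,320-B.shape[0]),B.shape[1],3),np.uint8)])
cv2.imwrite("pics/g2.png",np.hstack([A,B]))
# predicted pixel of hole and of tube bottom (z 69) in side view
print(proj(c,[[487,208.3,45],[487,208.3,67],[487,208.3,177]]),proj(t,[[487,208.3,45]]))
E
```

```text
[487.96 208.45 137.79] [ 0.86  0.86 -0.82] 0.26854390935829875
[[246.49 229.85]
 [245.8  221.6 ]
 [242.22 178.17]] [[190.65 296.33]]
```

View pics/g2.png

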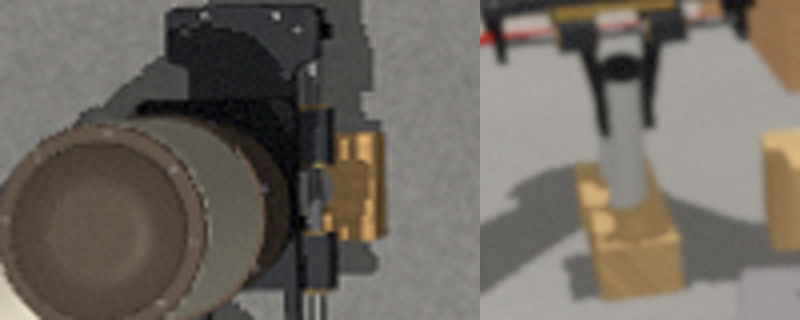

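The tube hangs plumb over the rack's -y end (side crop bottom at (628,200), as predicted). I'll lower it in small steps and watch the force.

Request:
jog_arm([
  {"gripper": 1,"offset": [0,0,1],"twist": [0,0,0]},
  {"gripper": 1,"offset": [0,0,2],"twist": [0,0,0]},
  {"gripper": 1,"offset": [0,0,2.4],"twist": [0,0,0]},
  {"gripper": 1,"offset": [0,0,2.7],"twist": [0,0,0]},
  {"gripper": 1,"offset": [0,0,2.7],"twist": [0,0,0]},
])

```text
time: 6.88
ee_pos: [487.3, 208.2, 109.7]
tcp_rot: [0.721, -0.693, 0.0, 0.0]
force: [0.3, -0.0, -0.3]
width: 0.271
gripper_force: 30.0
```

Request:
jog_arm([
  {"gripper": 1,"offset": [0,0,0.4],"twist": [0,0,0]},
  {"gripper": 1,"offset": [0,0,0.8],"twist": [0,0,0]},
  {"gripper": 1,"offset": [0,0,0.8],"twist": [0,0,0]},
])

```text
time: 7.25
ee_pos: [487.1, 208.1, 101.6]
tcp_rot: [0.721, -0.693, -0.0, 0.0]
force: [-0.5, -0.2, -0.6]
width: 0.268
gripper_force: 30.0
```

It's entering freely. I'll go on to near the bottom.

Request:
jog_arm([
  {"gripper": 1,"offset": [0,0,0.7],"twist": [0,0,0]},
  {"gripper": 1,"offset": [0,0,1.4],"twist": [0,0,0]},
  {"gripper": 1,"offset": [0,0,2.1],"twist": [0,0,0]},
  {"gripper": 1,"offset": [0,0,2.5],"twist": [0,0,0]},
  {"gripper": 1,"offset": [0,0,2.75],"twist": [0,0,0]},
  {"gripper": 1,"offset": [0,0,2.75],"twist": [0,0,0]},
])

```text
time: 8.0
ee_pos: [487.3, 208.2, 74.3]
tcp_rot: [0.721, -0.693, -0.0, 0.0]
force: [-0.6, -0.5, -0.4]
width: 0.269
gripper_force: 30.0
```

Request:
jog_arm([
  {"gripper": -1,"offset": [0,0,0],"twist": [0,0,0]},
  {"gripper": -1,"offset": [0,0,0],"twist": [0,0,0]},
  {"gripper": -1,"offset": [0,0,0],"twist": [0,0,0]},
  {"gripper": -1,"offset": [0,0,0],"twist": [0,0,0]},
  {"gripper": -1,"offset": [0,0,0],"twist": [0,0,0]},
  {"gripper": -1,"offset": [0,0,0],"twist": [0,0,0]},
  {"gripper": -1,"offset": [0,0,-4],"twist": [0,0,0]},
  {"gripper": -1,"offset": [0,0,-9],"twist": [0,0,0]},
  {"gripper": -1,"offset": [0,0,-14],"twist": [0,0,0]},
  {"gripper": -1,"offset": [0,0,-14],"twist": [0,0,0]},
])

```text
time: 9.25
ee_pos: [489.5, 209.7, 219.2]
tcp_rot: [0.721, -0.693, 0.001, -0.005]
force: [0.3, 0.1, -0.6]
width: 0.998
gripper_force: 0.0
```

```bash
python3 - <<'E'
from h import *
s=bot.state();print(s["ee_pos"],s["tcp_rot"],s["width"])
c=optics.capture("side")
cv2.imwrite("pics/g3.png",cv2.resize(c["img"][150:290,190:350],None,fx=4,fy=4,interpolation=2))
print(proj(c,[[487.2,208.2,115]]))
# hover over the bar: clear pose; commanded now (487,208.2,214)
p=np.array([487,208.2,214.5]);q=s["tcp_rot"]
ch=-11.5
plan([460.8,-141.6,214],180+ch,p,q)
E
```

```text
[489.45 209.67 219.19] [ 0.72 -0.69  0.   -0.01] 0.9982847053402291
[[244.36 203.12]]
offset [34.85  4.01 -0.18] twist [-0.01  0.01  0.24] quat [-0.63  0.77  0.    0.  ]
```

View pics/g3.png

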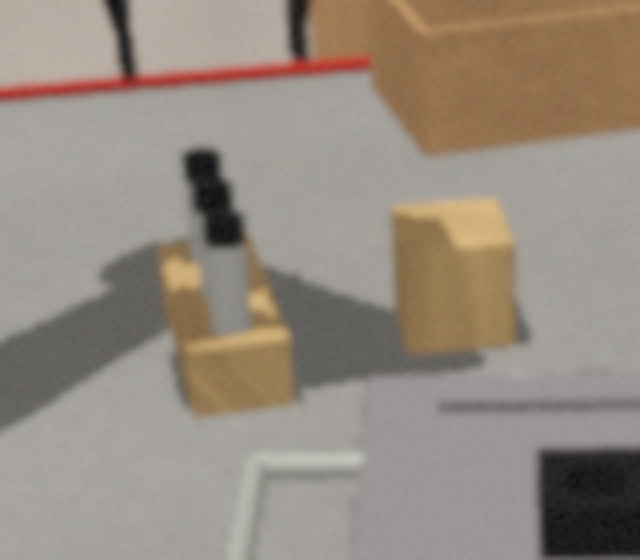

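The three caps line up and the new tube stands fully down (side px (246,203), predicted (244,203)). Next is the bar, with the fingers partly closed to fit the 42 mm gap.

Request:
jog_arm([
  {"gripper": 0.26,"offset": [3,0.4,0],"twist": [0,0,0]},
  {"gripper": 0.26,"offset": [8,1,0],"twist": [0,0,0.06]},
  {"gripper": 0.26,"offset": [13,1.5,0],"twist": [0,0,0.12]},
  {"gripper": 0.26,"offset": [18,2,0],"twist": [0,0,0.18]},
  {"gripper": 0.26,"offset": [23,2.6,0],"twist": [0,0,0.24]},
  {"gripper": 0.26,"offset": [28,3.2,0],"twist": [0,0,0.24]},
  {"gripper": 0.26,"offset": [32,3.7,0],"twist": [0,0,0.24]},
  {"gripper": 0.26,"offset": [34.9,4,0],"twist": [0,0,0.24]},
  {"gripper": 0.26,"offset": [34.9,4,0],"twist": [0,0,0.24]},
  {"gripper": 0.26,"offset": [34.9,4,0],"twist": [0,0,0.24]},
  {"gripper": 0.26,"offset": [34.9,4,0],"twist": [0,0,0.24]},
])

```text
time: 10.68
ee_pos: [460.9, -141.2, 214.1]
tcp_rot: [-0.633, 0.774, 0.0, -0.0]
force: [-0.4, -0.1, -0.2]
width: 0.372
gripper_force: 0.0
```

```bash
python3 - <<'E'
from h import *
s=bot.state();print(s["ee_pos"],s["tcp_rot"],s["width"])
plan([460.8,-141.6,107],168.5,s["ee_pos"],s["tcp_rot"])
E
```

```text
[ 460.9  -141.22  214.1 ] [-0.63  0.77  0.   -0.  ] 0.3719610182295169
offset [ 0.04 -0.01 10.71] twist [ 0. -0.  0.] quat [-0.63  0.77  0.    0.  ]
```

Request:
jog_arm([
  {"gripper": 0.26,"offset": [0,0,4],"twist": [0,0,0]},
  {"gripper": 0.26,"offset": [0,0,7],"twist": [0,0,0]},
  {"gripper": 0.26,"offset": [0,0,9],"twist": [0,0,0]},
  {"gripper": 0.26,"offset": [0,0,10.7],"twist": [0,0,0]},
  {"gripper": 0.26,"offset": [0,0,10.7],"twist": [0,0,0]},
  {"gripper": 1,"offset": [0,0,10.7],"twist": [0,0,0]},
  {"gripper": 1,"offset": [0,0,10.7],"twist": [0,0,0]},
  {"gripper": 1,"offset": [0,0,10.7],"twist": [0,0,0]},
  {"gripper": 1,"offset": [0,0,10.7],"twist": [0,0,0]},
  {"gripper": 1,"offset": [0,0,10.7],"twist": [0,0,0]},
])

```text
time: 11.92
ee_pos: [462.1, -142.1, 108.1]
tcp_rot: [-0.633, 0.774, -0.001, 0.001]
force: [3.0, -1.2, 1.8]
width: 0.128
gripper_force: 30.0
```

```bash
python3 - <<'E'
from h import *
s=bot.state();print(s["ee_pos"],s["tcp_rot"],s["width"],s["gripper_force"],s["force"])
# arc: commanded offsets (cm) in tool axes: tool y = chest -x (168.5deg) 
for a in np.arange(0,1.06,.05): print(round(a,2),"y",round(-23.4*(1-np.cos(a)),2),"z",round(-23.4*np.sin(a),2))
E
```

```text
[ 462.11 -142.07  108.09] [-0.63  0.77 -0.    0.  ] 0.12777169409327327 30.002736747264862 [ 3.   -1.23  1.79]
0.0 y -0.0 z -0.0
0.05 y -0.03 z -1.17
0.1 y -0.12 z -2.34
0.15 y -0.26 z -3.5
0.2 y -0.47 z -4.65
0.25 y -0.73 z -5.79
0.3 y -1.05 z -6.92
0.35 y -1.42 z -8.02
0.4 y -1.85 z -9.11
0.45 y -2.33 z -10.18
0.5 y -2.86 z -11.22
0.55 y -3.45 z -12.23
0.6 y -4.09 z -13.21
0.65 y -4.77 z -14.16
0.7 y -5.5 z -15.07
0.75 y -6.28 z -15.95
0.8 y -7.1 z -16.79
0.85 y -7.96 z -17.58
0.9 y -8.85 z -18.33
0.95 y -9.79 z -19.03
1.0 y -10.76 z -19.69
1.05 y -11.76 z -20.3
```

Bar pinched (opening 11 mm, 30 N). Raising along the arc, first half.

Request:
jog_arm([
  {"gripper": 1,"offset": [0,-0.03,-1.17],"twist": [0,0,0]},
  {"gripper": 1,"offset": [0,-0.12,-2.34],"twist": [0,0,0]},
  {"gripper": 1,"offset": [0,-0.26,-3.5],"twist": [0,0,0]},
  {"gripper": 1,"offset": [0,-0.47,-4.65],"twist": [0,0,0]},
  {"gripper": 1,"offset": [0,-0.73,-5.79],"twist": [0,0,0]},
  {"gripper": 1,"offset": [0,-1.05,-6.92],"twist": [0,0,0]},
  {"gripper": 1,"offset": [0,-1.42,-8.02],"twist": [0,0,0]},
  {"gripper": 1,"offset": [0,-1.85,-9.11],"twist": [0,0,0]},
  {"gripper": 1,"offset": [0,-1.85,-9.11],"twist": [0,0,0]},
  {"gripper": 1,"offset": [0,-1.85,-9.11],"twist": [0,0,0]},
])

```text
time: 13.18
ee_pos: [480.6, -145.9, 198.7]
tcp_rot: [-0.633, 0.775, -0.001, 0.001]
force: [7.5, -1.7, -4.3]
width: 0.127
gripper_force: 30.0
```

Request:
jog_arm([
  {"gripper": 1,"offset": [0,-0.48,-1.07],"twist": [0,0,0]},
  {"gripper": 1,"offset": [0,-1.01,-2.11],"twist": [0,0,0]},
  {"gripper": 1,"offset": [0,-1.6,-3.12],"twist": [0,0,0]},
  {"gripper": 1,"offset": [0,-2.24,-4.1],"twist": [0,0,0]},
  {"gripper": 1,"offset": [0,-2.92,-5.05],"twist": [0,0,0]},
  {"gripper": 1,"offset": [0,-3.65,-5.96],"twist": [0,0,0]},
  {"gripper": 1,"offset": [0,-4.43,-6.84],"twist": [0,0,0]},
  {"gripper": 1,"offset": [0,-5.25,-7.68],"twist": [0,0,0]},
  {"gripper": 1,"offset": [0,-6.11,-8.47],"twist": [0,0,0]},
  {"gripper": 1,"offset": [0,-7.0,-9.22],"twist": [0,0,0]},
  {"gripper": 1,"offset": [0,-7.94,-9.92],"twist": [0,0,0]},
  {"gripper": 1,"offset": [0,-8.91,-10.58],"twist": [0,0,0]},
  {"gripper": 1,"offset": [0,-9.91,-11.19],"twist": [0,0,0]},
  {"gripper": 1,"offset": [0,-9.91,-11.19],"twist": [0,0,0]},
  {"gripper": 1,"offset": [0,-9.91,-11.19],"twist": [0,0,0]},
])

```text
time: 15.05
ee_pos: [575.5, -165.5, 306.4]
tcp_rot: [-0.632, 0.775, 0.002, -0.002]
force: [6.5, -4.5, -11.0]
width: 0.118
gripper_force: 30.5
```

```bash
python3 - <<'E'
from h import *
s=bot.state();print(s["ee_pos"],s["width"],s["gripper_force"],s["force"])
g=s["ee_pos"]+[0,0,8];h=np.array([690.1,-188.6,115]);e=np.array([np.cos(-.201),np.sin(-.201),0])
v=g-h;print(np.arctan2(v[2],-v@e),np.hypot(v[2],v@e))
c=optics.capture("side");cv2.imwrite("pics/g4.png",c["img"])
E
```

```text
[ 575.54 -165.49  306.37] 0.11750460336288164 30.49820937216282 [  6.45  -4.45 -11.04]
1.040596943698286 231.09588950882517
```

View pics/g4.png

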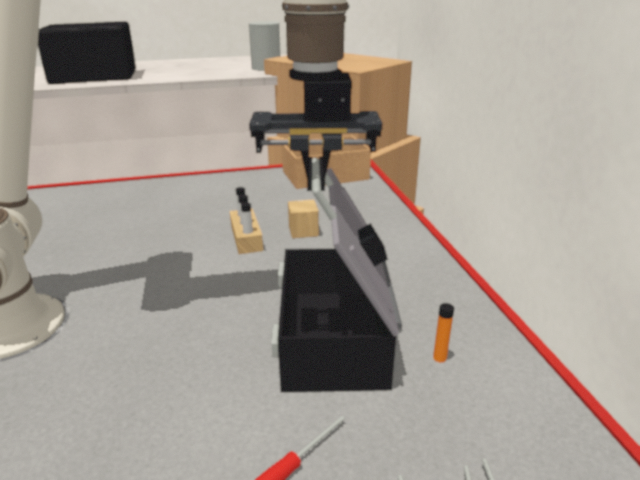

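The lid stands raised to about 1.04 rad with the bar held at (318,180); the tube is still in the rack at (246,207). Easing back to 0.77.

Request:
jog_arm([
  {"gripper": 1,"offset": [0,1.0,0.61],"twist": [0,0,0]},
  {"gripper": 1,"offset": [0,1.97,1.27],"twist": [0,0,0]},
  {"gripper": 1,"offset": [0,2.91,1.97],"twist": [0,0,0]},
  {"gripper": 1,"offset": [0,3.8,2.72],"twist": [0,0,0]},
  {"gripper": 1,"offset": [0,4.66,3.51],"twist": [0,0,0]},
  {"gripper": 1,"offset": [0,5.16,4.01],"twist": [0,0,0]},
  {"gripper": 1,"offset": [0,5.16,4.01],"twist": [0,0,0]},
  {"gripper": 1,"offset": [0,5.16,4.01],"twist": [0,0,0]},
  {"gripper": 1,"offset": [0,5.16,4.01],"twist": [0,0,0]},
  {"gripper": 1,"offset": [0,5.16,4.01],"twist": [0,0,0]},
  {"gripper": 1,"offset": [0,5.16,4.01],"twist": [0,0,0]},
  {"gripper": 1,"offset": [0,5.16,4.01],"twist": [0,0,0]},
])

```text
time: 16.6
ee_pos: [527.1, -155.5, 268.7]
tcp_rot: [-0.632, 0.775, -0.001, 0.001]
force: [7.7, -3.6, -10.3]
width: 0.123
gripper_force: 30.0
```

```bash
python3 - <<'E'
from h import *
s=bot.state();print(s["time"],s["ee_pos"],s["width"],s["gripper_force"],s["force"],abs(s["qd"]).max())
g=s["ee_pos"]+[0,0,8];h=np.array([690.1,-188.6,115]);e=np.array([np.cos(-.201),np.sin(-.201),0])
v=g-h;print(np.arctan2(v[2],-v@e),np.hypot(v[2],v@e))
c=optics.capture("side");cv2.imwrite("pics/g5.png",cv2.resize(c["img"][120:400,200:480],None,fx=2,fy=2))
E
```

```text
16.6 [ 527.1  -155.45  268.68] 0.12260387852070419 30.028823912143707 [  7.73  -3.63 -10.27] 0.0013119797632096808
0.7711865603274155 231.9646181295345
```

View pics/g5.png

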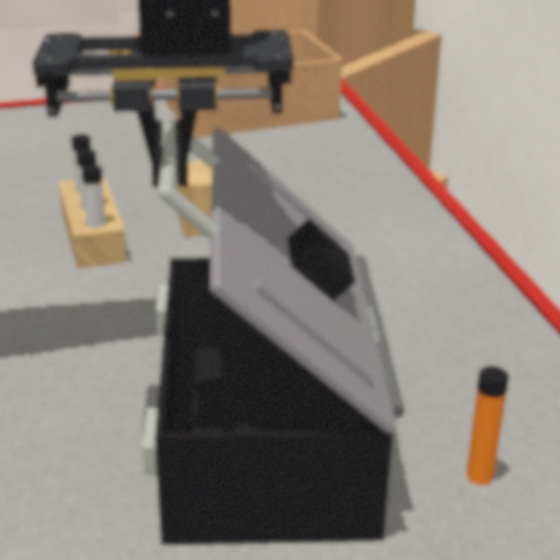

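The fingers hold the bar at crop (168,175), with the lid at 0.77 rad and still. The tube stands in the rack at crop (92,195). Handing in.

```bash
python3 -c "
from cell import bot
print(bot.hand_in())"
```

```text
the job is handed in; nothing more can be done
None
```

I handed the job in with the tube released fully down in the rack's free end hole, and the lid raised to about 1.04 rad, eased back and held still by the handle at about 0.77 rad; no verdict came back.

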